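Ease the vise off by one ratchet notch

TASK

The little vise is wound up one notch too far on the soapstone elephant: with a fingertip lift the ratchet pawl by its red lip clear of the feed wheel's teeth, push the wheel backward by its brass knob (clockwise seen from above) exactly one notch, then press the pawl down again until it sits fully home in the next notch. Only push and press, gently: pinch nothing, do not force the wheel or the pawl, and leave the elephant, rasp, sanding block and tin where they are.

Things in the scene. Friction and masses are not known exactly. Their poses are not given: they have to be found in the camera images.
- vise: Dark cast-iron vise bolted to the bench, fixed. Origin on the bench under the feed wheel's upright axis; z up; x, y below are its axes. Base plate 130 x 350 x 22 mm, y = -90 to 260. Jaws on the +y side from y = 95 mm, 110 mm wide, up to 75 mm high. The pawl is on the wheel's -x side between two cheek plates (x = -122 to -100, y = 16 to 24 and -24 to -16, up to 88 mm high).
- wheel_centre (a point): Fixed point on the feed wheel's upright axis, 62 mm above the bench, level with the wheel's flat upper face and its notch floors. The wheel is a flat steel disc of 64 mm radius; ten saw teeth 9 mm high stand on its rim (radius 48 to 64 mm), and a hub of 16 mm radius rises 7 mm.
- feed_wheel (a joint): Wheel angle about its upright axis, rad: 0 at the start, + is counter-clockwise from above. A notch is 36 deg: one notch back is -0.628 (clockwise), jaw opens 6 mm. While the pawl is down the teeth stop backward turning (play 0.06); forward tightens the jaw. Pawl up, about 2 N at the knob turns it and it stays where left. Within 0.08 of a notch the pawl's round nose centres it when pressed in.
- brass_knob (a point): Centre of the brass ball (20 mm diameter) on a 12 mm steel pin standing on the wheel, 45 mm from the wheel's axis and 40 mm above its face (102 mm above the bench, top at 112). It turns with the wheel; at the start it lies 25 deg clockwise from the vise's +x axis.
- pawl (a joint): Angle of the pawl about its level hinge, rad: 0 is fully down (nose at the bottom of a notch), positive is lifted, stop at 0.65. Its nose is clear of the teeth from 0.22 up; lift it to 0.4 or more. The hinge is stiff: the pawl stays where it is left and takes about 2 to 6 N to move.
- pawl_hinge (a point): Middle of the pawl's hinge pin, 78 mm above the bench, at x = -111 mm, y = 0 of the vise. Fixed. The hinge axis is the vise's y axis.
- pawl_lip (a point): Middle of the top edge of the pawl's red lip, a plate 30 mm wide (along vise y), 5 mm thick, rising from the pawl's inner end over the wheel and leaning 24 deg toward the wheel's axis. Pawl down: edge 74 mm inward (+x) of the hinge, 107 mm above the bench; foot 62 mm inward at 83 mm. A fingertip set down over the wheel just inside the lip, drawn outward (-x) and up, lifts the pawl.
- pawl_arm (a point): Point on top of the pawl's flat arm (24 mm wide, 10 mm thick), 30 mm inward of the hinge, between hinge and lip: 83 mm above the bench when the pawl is down. Pressing down here lowers the pawl; when it is home the arm's top is level.
- elephant: Bystander: pink soapstone elephant blank, about 110 mm long, 50 mm thick, 84 mm high, 0.45 kg, standing loose on the vise's bed between the jaws. Origin on its underside, midway between its legs.
- rasp: Bystander: steel rasp with an ash handle, 260 mm long, lying on the bench beyond the vise; origin near its middle on the bench, long axis x (handle to -x).
- sanding_block: Bystander: grey slate sanding block, 100 x 60 x 25 mm, loose on the bench; origin at the middle of its underside.
- tin: Bystander: small open green enamel tin, 72 mm diameter, 55 mm high, loose on the bench; origin at the middle of its underside.

How it is judged:
By the outcome, as a careful person would: the job done as asked, in the order asked, and still so for the second after the job is handed in, with the robot touching nothing.
It also fails if it takes over 70 s, if anything falls off the work surface, if the arm or the gripper's body presses on something with over 40 N, if the wrist force passes 120 N, or if a joint passes its speed limit or range.

ROBOT

A 7-joint arm with a two-finger parallel gripper is mounted at the origin on the work surface. World frame = base frame: x ahead of the robot, y to its left, z up, the work surface at z = 0. Lengths are in mm, angles in rad, forces in N, time in s.
With the tool pointing down it reaches from about 400 to 875 mm from the base axis. Payload 4.4 kg.
Tool frame: the origin (TCP) lies on the centre line of the jaws, within the pads' length; the fingertips stand 19 mm ahead of it and the grasp point (between the pads) is the TCP; z points along the fingers, y is the line along which they close (so a half turn about z gives the same grasp; the last joint's range is limited). The gripper opens to 85 mm and grips with 20 to 120 N. Pads are 22 mm wide; open, the fingers measure 114 mm over their backs; the gripper's body (76 mm by 85 mm) begins 54 mm behind the grasp point. The pads swing forward as they close: fully open they stand 13 mm farther back than shut.
Start: joints at [-1.178, 0.628, 0.038, 1.517, -0.027, 0.996, -0.02], TCP at [287.847, 582.805, 250.313] pointing down, gripper open.
Joint ranges: [-3.06, 3.06], [-0.37, 2.12], [-1.25, 1.32], [0.18, 2.47], [-1.1, 4.24], [0.23, 1.98], [-2.94, 2.94]. Speed limits (rad/s): [2.57, 2.57, 3.14, 3.14, 3.14, 3.14, 3.14].

INTERFACE

Orientations are given as [roll, pitch, yaw] about the fixed x, y, z axes, in that order (R = Rz(yaw) Ry(pitch) Rx(roll)).
In Python, from cell import ctrl, viewer, silhouettes gives the robot as it stands.
- The arm moves only by the shell command python3 -m creep 'ROWS'. ROWS is JSON, a list of rows, each an object with "jaw": the gripper command: -1 is shut, 1 is fully open, values between are in proportion; "xyz": the shift along the tool's x, y, z in mm, a list of three; "angular": the turn, a rotation vector about the tool's x, y, z in rad, a list of three. In form: [{"jaw": jaw, "xyz": [tx, ty, tz], "angular": [rx, ry, rz]}, ...]. A call has 1 to 12 rows; each row is the pose to reach, as a shift and turn from the pose commanded when the call began, along the tool's axes at that moment; what a row does not reach only later rows make up. A row lasts 1/8 s, in which the tool goes at most 62.5 mm and 10.7 degrees, less where a joint would pass 70% of its speed; a pose out of reach is approached as far as the arm can. A call with a gripper value outside its range is refused whole. The fingers move at their own pace and stop on an object; the grip force is fixed at half the most. Time passes only in rows, so rows that repeat a pose let the fingers close. It gives the time, the measured TCP pose, the force, the opening and the grip force at its end, in the units of the state.
- ctrl.read_state(): the state, without advancing time (a new reading comes with each control period).
- viewer.get_image(name): name is "side" or "top"; returns (picture, depth): 420x560x3 uint8, red, green, blue; 420x560 float32, mm along the optical axis (not along the pixel's ray), 0 where there is no reading.
- viewer.camera_model(name): a dict with "fx", "fy", "cx", "cy" (pixels), "T" (4x4, takes a point from camera to world coordinates). Camera axes: x right, y down, z forward; pixel columns grow to the right and rows downward; lengths in mm; the calibration is good to about 2 mm. A picture is of the moment at which its call begins. camera_model takes no time and is no camera call.
- ctrl.finish_job(): hands the job in; it is judged then, once.
Trained networks look in the newest picture that a camera, given by its name, has taken for a name from the list of things; names that differ only in an ending like _2 or _b are one class to them, and where a whole thing is asked for, a point or a joint stands for the part that bears it (a point fixed in the world has none). Each returns a list of dicts, best first, with "score" (0 to 1); they miss things now and then, are a little off and sometimes report something else, mostly with a low value. They report only what shows in the picture. A call takes as long as a camera call.
- silhouettes(camera, target): "pixels" (420x560 bool, what is visible of it) and "xy" ([column, row] in pixels, amid what is visible of it).
The state is a dict: "clock": time; "qpos": joint angles; "qd": joint speeds; "tau": joint torques, N m; "eef_pos": TCP position; "tool_rot": TCP orientation; "force": force on the tool from outside, world axes, zero at the start; "torque": the same for the moment, N m; "width": finger opening in mm; "gripper_force": force on a finger pad.
Only numpy, scipy, OpenCV 4.12 (cv2) and the standard library are available. Lean on these libraries where they do the work, as an engineer would, in place of code of your own. Each camera call takes 0.05 s, during which the arm holds its last target. There are 200 camera calls.

## Working session

There is one attempt and no reset: what is moved stays moved. The work goes in short steps, Python scripts to look and compute and a shell command to move; the robot and the scene stay as the last step left them, time stands still between calls to the robot, and variables do not carry over. Pictures are saved under pics/ and viewed, at most 10 in all, crops included, and the job is handed in when it is done.

```bash
mkdir -p pics
cat > h.py <<'E'
import numpy as np, cv2
from cell import ctrl, viewer, silhouettes
def world(cam,D,mask):
    m=viewer.camera_model(cam); v,u=np.nonzero(mask&(D>0)); z=D[v,u]
    P=np.c_[(u-m['cx'])/m['fx']*z,(v-m['cy'])/m['fy']*z,z,np.ones(len(z))]
    return (P@np.array(m['T']).T)[:,:3]
def save(cam,name):
    I,D=viewer.get_image(cam); cv2.imwrite('pics/'+name,I[:,:,::-1]); return I,D
E
python3 - <<'E'
from h import *
np.set_printoptions(precision=1,suppress=True)
for c in ['side','top']:
    I,D=save(c,c+'0.png'); np.save(c+'D.npy',D)
    m=viewer.camera_model(c); print(c,m['fx'],np.array(m['T']))
    for t in ['vise','feed_wheel','brass_knob','pawl','pawl_lip','pawl_arm','elephant','rasp','tin','sanding_block']:
        for r in silhouettes(c,t)[:1]:
            P=world(c,D,r['pixels']); 
            print(t,round(r['score'],2),np.array(r['xy']),r['pixels'].sum(),np.median(P,0),np.percentile(P,2,axis=0),np.percentile(P,98,axis=0))
s=ctrl.read_state(); print(s['clock'],s['eef_pos'],s['tool_rot'],s['width'])
E
```

```text
side 385.5414368779968 [[ -0.7  -0.5   0.5 202.5]
 [ -0.7   0.5  -0.5 352.6]
 [  0.   -0.7  -0.7 591.1]
 [  0.    0.    0.    1. ]]
vise 0.86 [264.4 252. ] 11950 [528.2  13.5  36.7] [ 414.4 -112.5    7.7] [631.9 199.4  89.6]
feed_wheel 0.79 [282.6 208.7] 2458 [549.4 -43.1  63.1] [ 487.  -112.8   51.9] [603.5   7.7 105.5]
brass_knob 0.76 [285.  209.7] 2471 [548.8 -43.2  63.1] [ 487.7 -113.3   52.1] [603.2   7.7 105.8]
pawl 0.77 [310.2 223.4] 711 [478.8 -39.2  83. ] [429.6 -59.8  71. ] [508.9 -24.5 106.5]
pawl_lip 0.86 [311.4 221.5] 673 [478.8 -39.   83.1] [429.8 -58.7  74.7] [509.7 -24.7 106.1]
pawl_arm 0.94 [309.6 226. ] 645 [481.1 -39.   83.1] [430.4 -59.1  75.6] [509.3 -24.9 106.3]
elephant 0.76 [223.6 235.2] 1811 [570.2  91.9  88.9] [533.5  60.4  39.9] [627.7 116.4 106.2]
rasp 0.83 [252.6 193.3] 1010 [674.7 -79.9  15.8] [ 624.7 -199.4    0.6] [723.2  35.3  26.9]
tin 0.71 [332.6 169.6] 942 [ 575.8 -242.5   35.1] [ 543.5 -277.2    0.9] [ 609.2 -210.3   55.5]
sanding_block 0.58 [385.2 216.6] 1269 [ 413.3 -204.1   24.3] [ 371.4 -261.     4.3] [ 461.6 -162.3   26.5]
top 543.36359777524
[... 418 characters left out ...]
84.1] 767 [474.  -40.9  84.7] [432.1 -59.7  80.4] [512.3 -25.9 108.9]
pawl_lip 0.91 [287.3 284.7] 776 [473.2 -42.   84.6] [433.8 -60.2  24.8] [510.8 -25.9 108.7]
pawl_arm 0.94 [286.7 285. ] 762 [474.9 -41.   84.6] [433.6 -60.5  64.7] [512.3 -25.9 108.9]
elephant 0.81 [214.7 222.9] 1825 [585.7  83.7  91.4] [538.7  58.3  72.7] [634.3 112.7 108.7]
rasp 0.93 [310.7 174.7] 2082 [676.6 -84.3  18. ] [ 628.7 -202.2    0.6] [726.2  35.9  28.5]
tin 0.76 [402.3 225.4] 1349 [ 580.9 -252.8   13.9] [ 546.4 -277.3    1.7] [ 610.1 -213.    57.7]
sanding_block 0.9 [385.6 313.3] 2145 [ 420.5 -214.7   25.6] [ 374.1 -266.1    0.1] [ 463.  -166.7   29.2]
1.1 [287.8 582.8 250.3] [ 3.1 -0.   2.7] 85.48741856482562
```

Run:
```python
from h import *
np.set_printoptions(precision=1,suppress=True)
from scipy.optimize import least_squares
for c in ['side','top']:
    I=cv2.imread(f'pics/{c}0.png'); D=np.load(c+'D.npy'); 
    cr=I[150:300,200:360] if c=='side' else I[180:320,210:370]
    cv2.imwrite(f'pics/{c}0c.png',cv2.resize(cr,None,fx=4.0,fy=4.0,interpolation=cv2.INTER_CUBIC))
    viewer.get_image(c)
    M=silhouettes(c,'feed_wheel')[0]['pixels']; P=world(c,D,M)
    k=P[P[:,2]>92]; print(c,'knob pts',len(k),k.mean(0),k.max(0))
    f=lambda q:np.linalg.norm(k-q,axis=1)-10
    print('knob sphere',least_squares(f,k.mean(0)-[0,0,6],loss='soft_l1').x)
    h=P[(P[:,2]>66)&(P[:,2]<75)]; w=P[(P[:,2]>58)&(P[:,2]<76)]
    # outline circle: convex hull
    H=cv2.convexHull(w[:,:2].astype(np.float32))[:,0]
    q=least_squares(lambda q:np.linalg.norm(H-q,axis=1)-64,[548,-55],loss='soft_l1').x; print('wheel',q, len(H))
    M=silhouettes(c,'pawl_lip')[0]['pixels']; P=world(c,D,M)
    a=P[(P[:,2]>79)&(P[:,2]<88)]; l=P[P[:,2]>98]
    print('arm',a.mean(0),'lip',l.mean(0),l.min(0),l.max(0),len(l)); 
    d=np.linalg.svd(a[:,:2]-a[:,:2].mean(0),full_matrices=False)[2][0]; print('armdir',np.degrees(np.arctan2(d[1],d[0])))
    H,W=I.shape[:2]; hsv=cv2.cvtColor(I,cv2.COLOR_BGR2HSV)
    red=((hsv[...,0]<8)|(hsv[...,0]>172))&(hsv[...,1]>150); R=world(c,D,red&M); print('red',len(R),R.mean(0),R.min(0),R.max(0))
    M=silhouettes(c,'vise')[0]['pixels']; P=world(c,D,M); b=P[(P[:,2]>17)&(P[:,2]<27)]
    print('base rect',cv2.minAreaRect(b[:,:2].astype(np.float32)))
```

```text
side knob pts 85 [576.9 -76.8 105.8] [589.4 -34.6 112.8]
knob sphere [581.5 -81.6 101.9]
wheel [544.3 -53.8] 27Traceback (most recent call last):
  File "<stdin>", line 17, in <module>
IndexError: list index out of range
```

View pics/side0.png

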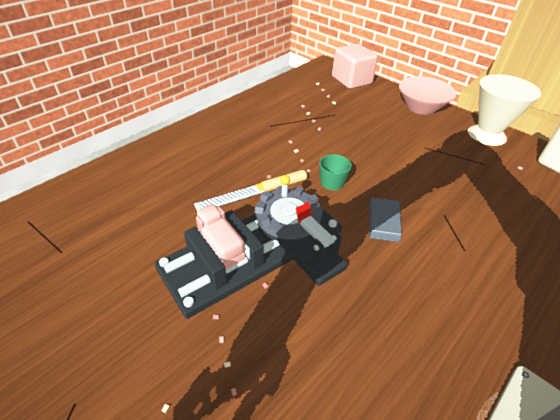

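```bash
cat >> h.py <<'E'
from scipy.optimize import least_squares
def mask(c,t,n=4):
    for i in range(n):
        r=silhouettes(c,t)
        if r: return r[0]['pixels']
        viewer.get_image(c)
E
python3 - <<'E'
from h import *
np.set_printoptions(precision=1,suppress=True)
for c in ['side','top']:
    I=cv2.imread(f'pics/{c}0.png'); D=np.load(c+'D.npy'); 
    cr=I[150:300,200:360] if c=='side' else I[180:320,210:370]
    cv2.imwrite(f'pics/{c}0c.png',cv2.resize(cr,None,fx=4.0,fy=4.0,interpolation=cv2.INTER_CUBIC))
    viewer.get_image(c)
    P=world(c,D,np.ones(D.shape,bool)); C=np.array([548,-54])
    near=np.linalg.norm(P[:,:2]-C,axis=1)
    k=P[(near<60)&(P[:,2]>92)&(P[:,2]<114)&(P[:,0]>555)]
    print(c,'knob',len(k),k.mean(0),least_squares(lambda q:np.linalg.norm(k-q,axis=1)-10,k.mean(0)-[0,0,6],loss='soft_l1').x)
    h=P[(near<30)&(P[:,2]>66.5)&(P[:,2]<73)]; print('hub',cv2.minEnclosingCircle(h[:,:2].astype(np.float32)),h.mean(0))
    w=P[(near<75)&(P[:,2]>58)&(P[:,2]<75)]
    H=cv2.convexHull(w[:,:2].astype(np.float32))[:,0]
    print('wheel',least_squares(lambda q:np.linalg.norm(H-q,axis=1)-64,C,loss='soft_l1').x)
    hsv=cv2.cvtColor(I,cv2.COLOR_BGR2HSV)
    red=((hsv[...,0]<6)|(hsv[...,0]>174))&(hsv[...,1]>170); R=world(c,D,red)
    R=R[np.linalg.norm(R[:,:2]-C,axis=1)<90]; print('red',len(R),R.mean(0),R.min(0),R.max(0)); T=R[R[:,2]>103]; 
    if len(T): print('top',T.mean(0),len(T))
    M=mask(c,'pawl_lip'); Q=world(c,D,M) if M is not None else P[near<0]
    a=Q[(Q[:,2]>80)&(Q[:,2]<88)]
    if len(a):
        r=cv2.minAreaRect(a[:,:2].astype(np.float32)); print('arm',a.mean(0),r)
    b=P[(P[:,2]>18)&(P[:,2]<27)&(abs(P[:,0]-540)<160)&(P[:,1]>-160)&(P[:,1]<230)]
    M=mask(c,'vise'); b=world(c,D,M); b=b[(b[:,2]>17)&(b[:,2]<27)]
    print('base rect',cv2.minAreaRect(b[:,:2].astype(np.float32)))
E
```

```text
side knob 83 [578.5 -77.5 105.8] [581.7 -81.6 101.9]
hub ((543.5228881835938, -54.397640228271484), 15.764766693115234) [544.4 -53.5  68.9]
wheel [544.7 -53.7]
red 184 [502.  -46.3  95.6] [493.9 -61.5  81.9] [510.1 -30.7 108.7]
top [506.4 -47.5 105.1] 39
arm [465.7 -38.6  82.9] ((464.66790771484375, -37.205848693847656), (30.15872573852539, 73.38021850585938), 75.3097915649414)
base rect ((557.0670776367188, 29.719650268554688), (349.3853759765625, 274.332275390625), 79.4125747680664)
top knob 106 [582.1 -81.2 109.6] [582.8 -81.2 103.1]
hub ((548.3792114257812, -53.25285720825195), 28.430614471435547) [547.1 -54.4  69.6]
wheel [546.1 -55.2]
red 59 [506.  -48.4 103. ] [499.7 -60.3  89. ] [510.8 -35.5 111.1]
top [507.8 -50.1 107.3] 30
arm [465.9 -39.8  84.2] ((466.2997741699219, -39.739234924316406), (24.257741928100586, 68.0110092163086), 79.5166015625)
base rect ((525.7520141601562, 35.35589599609375), (349.580322265625, 204.84490966796875), 79.19599914550781)
```

View pics/top0c.png

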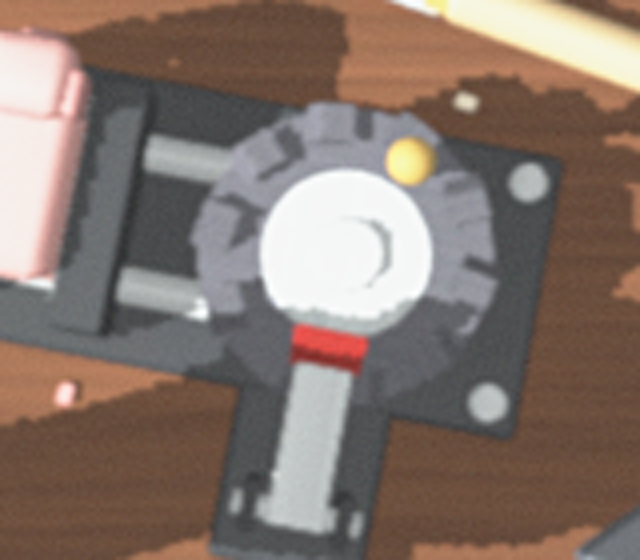

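```bash
cat >> h.py <<'E'
from scipy.spatial.transform import Rotation as Ro
W=np.array([545.2,-54.3,0]); YAW=-0.188; RV=Ro.from_euler('z',YAW)
def to(vis,spin=0,tilt=0):
    "vise-frame TCP target; spin about tool z, tilt about tool y, from tool x=-vise x, y=vise y"
    s=ctrl.read_state(); R0=Ro.from_euler('xyz',s['tool_rot'])
    R=RV*Ro.from_euler('xyz',[np.pi,0,np.pi])*Ro.from_euler('ZY',[spin,tilt])
    p=W+RV.apply(vis); print('now vise',RV.inv().apply(np.array(s['eef_pos'])-W).round(1),'F vise',RV.inv().apply(s['force']).round(1),'t',s['clock'])
    print('xyz',R0.inv().apply(p-s['eef_pos']).round(1),'ang',(R0.inv()*R).as_rotvec().round(3))
E
python3 -c "
from h import *
to([-19.5,0,230])"
```

```text
now vise [-371.9  577.8  250.3] F vise [-0.1  0.9 -0.2] t 1.55
xyz [-494.1 -462.5   20.3] ang [ 0.    -0.    -0.271]
```

```bash
python3 -m creep '[{"jaw":-1,"xyz":[-41,-38,2],"angular":[0,0,-0.02]},{"jaw":-1,"xyz":[-82,-77,3],"angular":[0,0,-0.05]},{"jaw":-1,"xyz":[-124,-116,5],"angular":[0,0,-0.07]},{"jaw":-1,"xyz":[-165,-154,7],"angular":[0,0,-0.09]},{"jaw":-1,"xyz":[-206,-193,8],"angular":[0,0,-0.11]},{"jaw":-1,"xyz":[-247,-231,10],"angular":[0,0,-0.14]},{"jaw":-1,"xyz":[-288,-270,12],"angular":[0,0,-0.16]},{"jaw":-1,"xyz":[-330,-308,14],"angular":[0,0,-0.18]},{"jaw":-1,"xyz":[-371,-347,15],"angular":[0,0,-0.2]},{"jaw":-1,"xyz":[-412,-385,17],"angular":[0,0,-0.23]},{"jaw":-1,"xyz":[-453,-424,19],"angular":[0,0,-0.25]},{"jaw":-1,"xyz":[-494,-462,20],"angular":[0,0,-0.27]}]'; python3 -c "
from h import *
to([-19.5,0,150],0,.4)"
```

```text
clock: 3.05
eef_pos: [526.8, -52.0, 230.5]
tool_rot: [3.141, 0.001, 2.953]
force: [0.5, 1.0, 0.2]
width: 0.3
gripper_force: 0.0
now vise [-18.5  -1.2 230.5] F vise [0.3 1.  0.2] t 3.05
xyz [ 1.   1.2 80.5] ang [ 0.     0.401 -0.   ]
```

```bash
python3 -m creep '[{"jaw":-1,"xyz":[0,0,20],"angular":[0,0.13,0]},{"jaw":-1,"xyz":[0,0,40],"angular":[0,0.27,0]},{"jaw":-1,"xyz":[1,0,60],"angular":[0,0.4,0]},{"jaw":-1,"xyz":[1,0,80],"angular":[0,0.4,0]},{"jaw":-1,"xyz":[1,0,80],"angular":[0,0.4,0]}]'; python3 -c "
from h import *
I,D=save('side','s1.png'); I2,D2=save('top','t1.png')
cv2.imwrite('pics/j1.png',np.hstack([cv2.resize(I[100:280,210:390],(400,400)),cv2.resize(I2[150:330,210:390],(400,400))])[:,:,::-1])
# finger/gripper pts near tip
P=world('side',D,np.ones(D.shape,bool)); V=RV.inv().apply(P-W)
m=(abs(V[:,1])<20)&(V[:,0]>-60)&(V[:,0]<0)&(V[:,2]>112)&(V[:,2]<150); Q=V[m]; print(len(Q)); 
for z in range(112,150,4):
    q=Q[(Q[:,2]>=z)&(Q[:,2]<z+4)]
    if len(q): print(z,len(q),q.min(0).round(1),q.max(0).round(1))
to([-19.5,0,99],0,.4)"
```

```text
clock: 3.68
eef_pos: [524.2, -50.0, 148.8]
tool_rot: [-3.141, -0.404, 2.952]
force: [0.0, -1.8, -0.0]
width: -0.4
gripper_force: 0.0
121
128 3 [-26.5   7.8 129.2] [-20.7   7.9 131.2]
132 5 [-36.   -2.3 132.9] [-28.9   8.4 135.6]
136 20 [-37.6  -4.1 136.1] [-16.7  14.8 140. ]
140 34 [-37.6  -9.9 140.1] [-17.6  16.1 144. ]
144 36 [-35.3 -11.4 144.1] [-17.   15.8 147.9]
148 23 [-34.3 -11.1 148.4] [-14.3  15.4 150. ]
now vise [-20.4   0.5 150.9] F vise [-0.7 -0.3  0.4] t 3.775
xyz [-21.   -0.5  47.4] ang [ 0.     0.    -0.001]
```

View pics/j1.png

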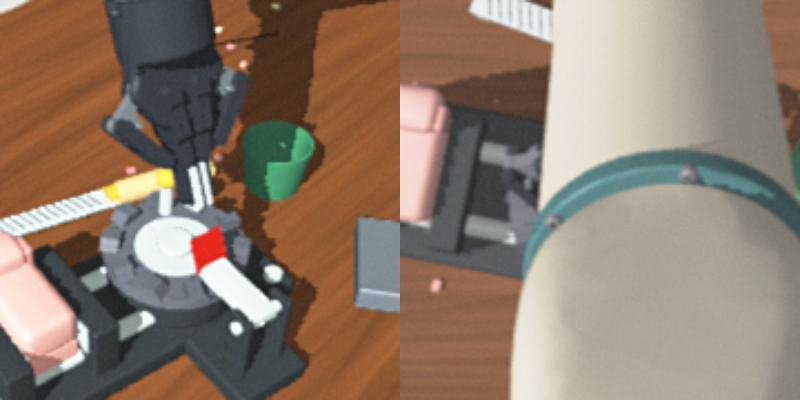

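```bash
python3 -m creep '[{"jaw":-1,"xyz":[-8,0,12],"angular":[0,0,0]},{"jaw":-1,"xyz":[-13,0,24],"angular":[0,0,0]},{"jaw":-1,"xyz":[-18,0,36],"angular":[0,0,0]},{"jaw":-1,"xyz":[-22,0,47],"angular":[0,0,0]},{"jaw":-1,"xyz":[-22,0,47],"angular":[0,0,0]}]'; python3 -c "
from h import *
to([-19.5,0,99],0,.4)
for a in (0,.12,.25,.37,.5):
    c,s=np.cos(a),np.sin(a); E=np.array([66.5*c-8*s-111,0,66.5*s+8*c+78]); print(a); to(E+[17.5,0,13.2],0,.4)
"
```

```text
clock: 4.4
eef_pos: [526.2, -50.3, 97.4]
tool_rot: [-3.141, -0.402, 2.953]
force: [-0.2, -0.3, 0.9]
width: -0.1
gripper_force: 0.0
now vise [-19.4   0.4  97.4] F vise [-0.2 -0.3  0.9] t 4.4
xyz [ 0.7 -0.4 -1.5] ang [ 0.    -0.002 -0.001]
0
now vise [-19.4   0.4  97.4] F vise [-0.2 -0.3  0.9] t 4.4
xyz [ 7.7 -0.4  1.3] ang [ 0.    -0.002 -0.001]
0.12
now vise [-19.4   0.4  97.4] F vise [-0.2 -0.3  0.9] t 4.4
xyz [12.1 -0.4 -5.4] ang [ 0.    -0.002 -0.001]
0.25
now vise [-19.4   0.4  97.4] F vise [-0.2 -0.3  0.9] t 4.4
xyz [ 17.8  -0.4 -12. ] ang [ 0.    -0.002 -0.001]
0.37
now vise [-19.4   0.4  97.4] F vise [-0.2 -0.3  0.9] t 4.4
xyz [ 23.7  -0.4 -17.4] ang [ 0.    -0.002 -0.001]
0.5
now vise [-19.4   0.4  97.4] F vise [-0.2 -0.3  0.9] t 4.4
xyz [ 30.8  -0.4 -22.5] ang [ 0.    -0.002 -0.001]
```

```bash
python3 -m creep '[{"jaw":-1,"xyz":[3.5,0,0],"angular":[0,0,0]},{"jaw":-1,"xyz":[7,0,0],"angular":[0,0,0]},{"jaw":-1,"xyz":[9.5,0,-2],"angular":[0,0,0]},{"jaw":-1,"xyz":[12,0,-5.5],"angular":[0,0,0]},{"jaw":-1,"xyz":[12,0,-5.5],"angular":[0,0,0]}]'; python3 -c "
from h import *
a=.25
for a in (.25,.37,.5):
    c,s=np.cos(a),np.sin(a); E=np.array([66.5*c-8*s-111,0,66.5*s+8*c+78]); print(a); to(E+[17.5,0,13.2],0,.4)
"
```

```text
clock: 5.03
eef_pos: [519.0, -48.8, 108.9]
tool_rot: [3.141, -0.398, 2.953]
force: [4.0, -1.1, 1.4]
width: -0.1
gripper_force: 1.3
0.25
now vise [-26.7   0.5 108.9] F vise [ 4.1 -0.3  1.4] t 5.025
xyz [ 6.5 -0.5 -4.4] ang [ 0.     0.002 -0.001]
0.37
now vise [-26.7   0.5 108.9] F vise [ 4.1 -0.3  1.4] t 5.025
xyz [12.4 -0.5 -9.8] ang [ 0.     0.002 -0.001]
0.5
now vise [-26.7   0.5 108.9] F vise [ 4.1 -0.3  1.4] t 5.025
xyz [ 19.5  -0.5 -14.8] ang [ 0.     0.002 -0.001]
```

```bash
python3 -m creep '[{"jaw":-1,"xyz":[3,0,-3],"angular":[0,0,0]},{"jaw":-1,"xyz":[6,0,-6],"angular":[0,0,0]},{"jaw":-1,"xyz":[9,0,-8.5],"angular":[0,0,0]},{"jaw":-1,"xyz":[12,0,-11],"angular":[0,0,0]},{"jaw":-1,"xyz":[15.5,0,-13.5],"angular":[0,0,0]},{"jaw":-1,"xyz":[19,0,-16],"angular":[0,0,0]},{"jaw":-1,"xyz":[19,0,-16],"angular":[0,0,0]}]'
cat >> h.py <<'E'
def pawl(c='side'):
    I,D=viewer.get_image(c); M=mask(c,'pawl_lip')
    V=RV.inv().apply(world(c,D,M)-W)+[111,0,-78]
    hsv=cv2.cvtColor(I,cv2.COLOR_RGB2HSV); red=((hsv[...,0]<6)|(hsv[...,0]>174))&(hsv[...,1]>170)
    A=RV.inv().apply(world(c,D,M&~red)-W)+[111,0,-78]
    A=A[(abs(A[:,1])<11)&(A[:,0]>8)&(A[:,0]<50)&(A[:,2]>2)]
    p=np.polyfit(A[:,0],A[:,2],1); r=A[:,2]-np.polyval(p,A[:,0]); A=A[abs(r)<3]; p=np.polyfit(A[:,0],A[:,2],1)
    print(c,'pawl angle by arm slope',np.arctan(p[0]).round(3),len(A),'max z',V[:,2].max()+78); return I,D
E
python3 -c "
from h import *
I,D=pawl()
cv2.imwrite('pics/s2.png',cv2.resize(I[100:280,190:400],(700,600))[:,:,::-1]);to([0,0,150],0,.4)"
```

```text
clock: 5.9
eef_pos: [508.0, -46.7, 131.0]
tool_rot: [3.141, -0.398, 2.953]
force: [4.3, -0.9, 4.0]
width: -0.2
gripper_force: 2.6
side pawl angle by arm slope 0.464 291 max z 138.0172798289707
now vise [-38.    0.5 130.8] F vise [5.2 0.  3.9] t 6.0
xyz [-27.6  -0.5 -32.4] ang [ 0.001  0.002 -0.001]
```

View pics/s2.png

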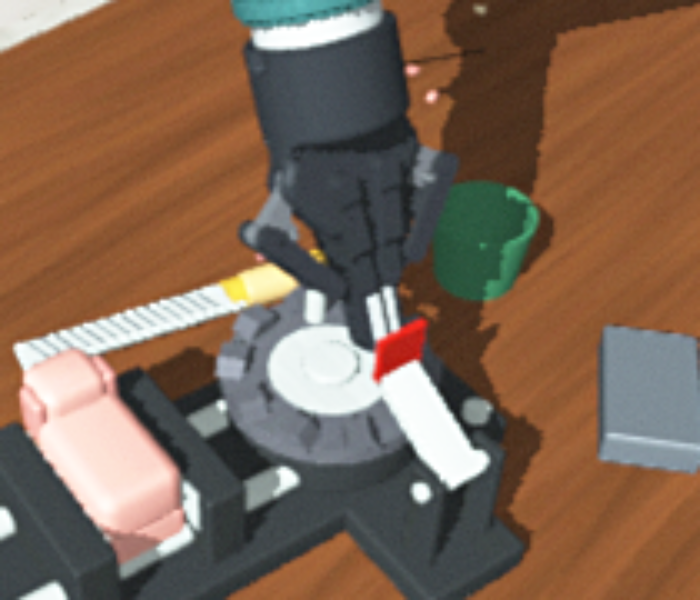

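```bash
python3 -m creep '[{"jaw":-1,"xyz":[-9,0,-4],"angular":[0,0,0]},{"jaw":-1,"xyz":[-18,0,-8],"angular":[0,0,0]},{"jaw":-1,"xyz":[-36,0,-40],"angular":[0,-0.1,0]},{"jaw":-1,"xyz":[-47,0,-65],"angular":[0,-0.25,0]},{"jaw":-1,"xyz":[-47,0,-65],"angular":[0,-0.4,0]},{"jaw":-1,"xyz":[-47,0,-65],"angular":[0,-0.4,0]}]'; python3 -c "
from h import *
pawl()
to([64,5,150],.75);to([64,5,105],.75)"
```

```text
clock: 6.75
eef_pos: [571.3, -58.9, 171.8]
tool_rot: [-3.141, -0.006, 2.953]
force: [0.8, 0.4, -0.7]
width: 0.3
gripper_force: 0.0
side pawl angle by arm slope 0.462 296 max z 139.06524301062694
now vise [ 30.2   0.5 171.8] F vise [ 0.2  0.3 -1. ] t 6.85
xyz [-33.8   4.5  21.7] ang [-0.001 -0.002  0.749]
now vise [ 30.2   0.5 171.8] F vise [ 0.2  0.3 -1. ] t 6.85
xyz [-33.9   4.5  66.7] ang [-0.001 -0.002  0.749]
```

```bash
python3 -m creep '[{"jaw":-1,"xyz":[-11,1,0],"angular":[0,0,0.18]},{"jaw":-1,"xyz":[-23,3,0],"angular":[0,0,0.36]},{"jaw":-1,"xyz":[-34,4.5,0],"angular":[0,0,0.54]},{"jaw":-1,"xyz":[-34,4.5,10],"angular":[0,0,0.72]},{"jaw":-1,"xyz":[-34,4.5,30],"angular":[0,0,0.75]},{"jaw":-1,"xyz":[-34,4.5,50],"angular":[0,0,0.75]},{"jaw":-1,"xyz":[-34,4.5,66],"angular":[0,0,0.75]},{"jaw":-1,"xyz":[-34,4.5,66],"angular":[0,0,0.75]}]'
cat >> h.py <<'E'
def knob(c='side',ph=-25.3):
    I,D=viewer.get_image(c); P=world(c,D,np.ones(D.shape,bool)); V=RV.inv().apply(P-W)
    hsv=cv2.cvtColor(I,cv2.COLOR_RGB2HSV)[D>0] if (D>0).all() else None
    m=D>0; h=cv2.cvtColor(I,cv2.COLOR_RGB2HSV)[m]
    # side bias measured at the start pose is kept: compare angles only
    y=(h[:,0]>15)&(h[:,0]<32)&(h[:,1]>120)
    r=np.linalg.norm(V[:,:2],axis=1); k=V[y&(V[:,2]>90)&(V[:,2]<114)&(r<65)&(r>25)]
    if len(k)<15: print(c,'knob hidden',len(k)); return I,D
    q=least_squares(lambda q:np.linalg.norm(k-q,axis=1)-10,k.mean(0)-[0,0,4],loss='soft_l1').x
    print(c,'knob',len(k),q.round(1),'r',np.hypot(*q[:2]).round(1),'deg',np.degrees(np.arctan2(q[1],q[0])).round(1)); return I,D
E
python3 -c "
from h import *
knob();knob('top')
n=np.array([-.682,-.731,0]);l=np.array([.731,-.682,0])
for d in (-47,-38,-14,-10.6): to(n*d+l*43+[0,0,105],.75)"
```

```text
clock: 7.85
eef_pos: [608.5, -61.3, 104.0]
tool_rot: [-3.139, -0.003, 2.203]
force: [0.7, 0.9, 1.0]
width: 0.0
gripper_force: 0.0
side knob 78 [ 40.7 -20.  101.9] r 45.4 deg -26.2
top knob hidden 0
now vise [ 64.5   4.8 105.9] F vise [ 1.   0.5 -0.4] t 7.95
xyz [ 0.9 -0.5  0.9] ang [-0.    -0.    -0.001]
now vise [ 64.5   4.8 105.9] F vise [ 1.   0.5 -0.4] t 7.95
xyz [ 0.9 -9.5  0.9] ang [-0.    -0.    -0.001]
now vise [ 64.5   4.8 105.9] F vise [ 1.   0.5 -0.4] t 7.95
xyz [  0.9 -33.5   0.9] ang [-0.    -0.    -0.001]
now vise [ 64.5   4.8 105.9] F vise [ 1.   0.5 -0.4] t 7.95
xyz [  0.9 -36.9   0.9] ang [-0.    -0.    -0.001]
```

```bash
python3 -m creep '[{"jaw":-1,"xyz":[1,-4,0],"angular":[0,0,0]},{"jaw":-1,"xyz":[1,-7,0],"angular":[0,0,0]},{"jaw":-1,"xyz":[1,-10,0],"angular":[0,0,0]},{"jaw":-1,"xyz":[1,-13,0],"angular":[0,0,0]},{"jaw":-1,"xyz":[1,-16,0],"angular":[0,0,0]},{"jaw":-1,"xyz":[1,-19,0],"angular":[0,0,0]},{"jaw":-1,"xyz":[1,-22,0],"angular":[0,0,0]},{"jaw":-1,"xyz":[1,-25,0],"angular":[0,0,0]},{"jaw":-1,"xyz":[1,-28,0],"angular":[0,0,0]},{"jaw":-1,"xyz":[1,-30,0],"angular":[0,0,0]},{"jaw":-1,"xyz":[1,-31,0],"angular":[0,0,0]},{"jaw":-1,"xyz":[1,-31,0],"angular":[0,0,0]}]'; python3 -c "
from h import *
I,D=knob();knob('top');pawl()
cv2.imwrite('pics/s3.png',cv2.resize(I[100:280,190:400],(700,600))[:,:,::-1])
n=np.array([-.682,-.731,0]);l=np.array([.731,-.682,0])
for d in (-14,-10.6): to(n*d+l*43+[0,0,105],.75)"
```

```text
clock: 9.45
eef_pos: [582.8, -78.9, 105.7]
tool_rot: [-3.141, -0.001, 2.203]
force: [2.0, -0.0, 0.3]
width: 0.1
gripper_force: 0.6
side knob 78 [ 28.6 -35.7 101.9] r 45.7 deg -51.3
top knob hidden 0
side pawl angle by arm slope 0.465 300 max z 138.36675846986947
now vise [ 41.5 -17.1 105.7] F vise [0.8 0.  1.3] t 9.65
xyz [-1.  -1.8  0.7] ang [-0.001 -0.001 -0.001]
now vise [ 41.5 -17.1 105.7] F vise [0.8 0.  1.3] t 9.65
xyz [-1.  -5.2  0.7] ang [-0.001 -0.001 -0.001]
```

View pics/s3.png

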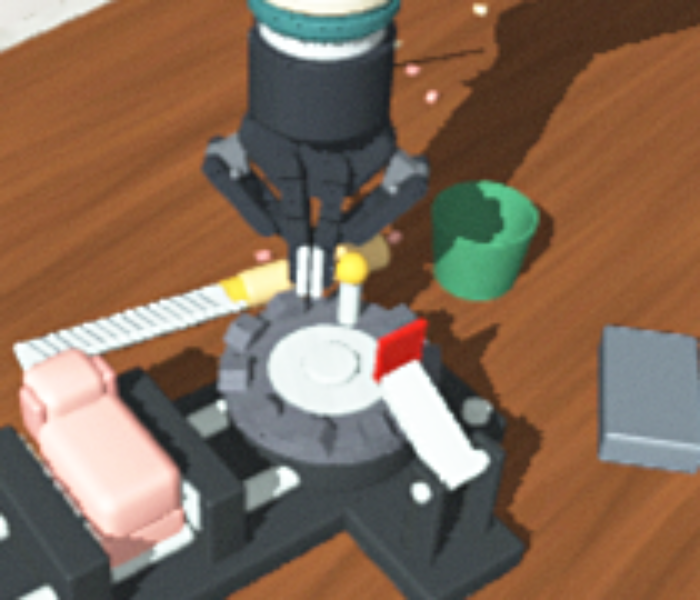

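```bash
python3 -m creep '[{"jaw":-1,"xyz":[0,-2.5,0],"angular":[0,0,0]},{"jaw":-1,"xyz":[0,-5,0],"angular":[0,0,0]},{"jaw":-1,"xyz":[0,-7,0],"angular":[0,0,0]},{"jaw":-1,"xyz":[0,-7,0],"angular":[0,0,0]}]'; python3 -c "
from h import *
knob();knob()"
```

```text
clock: 10.15
eef_pos: [577.1, -83.1, 105.8]
tool_rot: [-3.141, -0.001, 2.203]
force: [1.3, 0.4, 0.6]
width: -0.1
gripper_force: 0.4
side knob 82 [ 22.5 -39.8 101.9] r 45.7 deg -60.6
side knob 82 [ 22.5 -39.8 101.8] r 45.7 deg -60.5
```

```bash
python3 -m creep '[{"jaw":-1,"xyz":[0,-1,0],"angular":[0,0,0]},{"jaw":-1,"xyz":[0,-1.3,0],"angular":[0,0,0]},{"jaw":-1,"xyz":[0,-1.3,0],"angular":[0,0,0]}]'; python3 -c "
from h import *
knob()"; python3 -m creep '[{"jaw":-1,"xyz":[0,6,0],"angular":[0,0,0]},{"jaw":-1,"xyz":[0,14,0],"angular":[0,0,0]},{"jaw":-1,"xyz":[0,14,-25],"angular":[0,0,0]},{"jaw":-1,"xyz":[0,14,-65],"angular":[0,0,0]},{"jaw":-1,"xyz":[0,14,-75],"angular":[0,0,-0.15]},{"jaw":-1,"xyz":[0,14,-75],"angular":[0,0,-0.15]}]'; python3 -c "
from h import *
knob();knob('top');pawl()
to([-81,0,180]);to([-81,0,125])"
```

```text
clock: 10.62
eef_pos: [576.5, -83.5, 105.8]
tool_rot: [3.142, -0.0, 2.203]
force: [1.6, 1.7, -0.7]
width: -0.3
gripper_force: 1.0
side knob 79 [ 22.2 -40.  101.9] r 45.7 deg -61.0
clock: 11.42
eef_pos: [588.8, -75.6, 181.9]
tool_rot: [3.14, 0.002, 2.351]
force: [0.3, 0.0, -0.5]
width: 0.0
gripper_force: 0.0
side knob 76 [ 22.  -40.1 102. ] r 45.7 deg -61.3
top knob hidden 0
side pawl angle by arm slope 0.46 294 max z 138.225789880555
now vise [ 45.3 -13.  179.9] F vise [ 0.4 -1.1  0.2] t 11.625
xyz [ 1.114e+02 -6.090e+01  1.000e-01] ang [-0.001 -0.002 -0.603]
now vise [ 45.3 -13.  179.9] F vise [ 0.4 -1.1  0.2] t 11.625
xyz [111.3 -60.9  55.1] ang [-0.001 -0.002 -0.603]
```

```bash
python3 -m creep '[{"jaw":-1,"xyz":[28,-15,0],"angular":[0,0,-0.15]},{"jaw":-1,"xyz":[56,-30,0],"angular":[0,0,-0.3]},{"jaw":-1,"xyz":[84,-45,0],"angular":[0,0,-0.45]},{"jaw":-1,"xyz":[111,-61,0],"angular":[0,0,-0.6]},{"jaw":-1,"xyz":[111,-61,15],"angular":[0,0,-0.6]},{"jaw":-1,"xyz":[111,-61,35],"angular":[0,0,-0.6]},{"jaw":-1,"xyz":[111,-61,50],"angular":[0,0,-0.6]},{"jaw":-1,"xyz":[111,-61,50],"angular":[0,0,-0.6]}]'; python3 -c "
from h import *
knob();to([-81,0,102]);to([-81,0,102])"
```

```text
clock: 12.62
eef_pos: [465.3, -39.8, 129.6]
tool_rot: [-3.141, -0.003, 2.952]
force: [-0.7, -0.1, 0.5]
width: -0.0
gripper_force: 0.0
side knob 31 [ 21.5 -40.  101.7] r 45.4 deg -61.7
now vise [-80.6  -0.6 130.3] F vise [-0.  -0.1  0.1] t 12.675
xyz [ 0.3  0.6 28.3] ang [-0.    -0.002 -0.002]
now vise [-80.6  -0.6 130.3] F vise [-0.  -0.1  0.1] t 12.675
xyz [ 0.3  0.6 28.3] ang [-0.    -0.002 -0.002]
```

```bash
python3 -m creep '[{"jaw":-1,"xyz":[0,0.5,4],"angular":[0,0,0]},{"jaw":-1,"xyz":[0,0.5,7],"angular":[0,0,0]},{"jaw":-1,"xyz":[0,0.5,10],"angular":[0,0,0]},{"jaw":-1,"xyz":[0,0.5,13],"angular":[0,0,0]},{"jaw":-1,"xyz":[0,0.5,16],"angular":[0,0,0]},{"jaw":-1,"xyz":[0,0.5,18],"angular":[0,0,0]},{"jaw":-1,"xyz":[0,0.5,20],"angular":[0,0,0]},{"jaw":-1,"xyz":[0,0.5,20],"angular":[0,0,0]}]';  python3 -m creep '[{"jaw":-1,"xyz":[0,0,2],"angular":[0,0,0]},{"jaw":-1,"xyz":[0,0,4],"angular":[0,0,0]},{"jaw":-1,"xyz":[0,0,4],"angular":[0,0,0]}]'; python3 -c "
from h import *
knob();pawl();to([-81,0,102])"
```

```text
clock: 13.68
eef_pos: [466.1, -39.3, 110.6]
tool_rot: [-3.141, -0.001, 2.953]
force: [-0.4, 1.0, 0.4]
width: 0.2
gripper_force: 0.0
clock: 14.05
eef_pos: [466.3, -39.3, 106.7]
tool_rot: [-3.142, -0.001, 2.953]
force: [-0.2, 0.5, 0.8]
width: 0.1
gripper_force: 0.1
side knob 47 [ 21.4 -40.3 102.1] r 45.7 deg -62.1
side pawl angle by arm slope 0.095 120 max z 116.18344016066561
now vise [-80.7  -0.  106.7] F vise [-0.6  0.7  0. ] t 14.2
xyz [0.3 0.  4.7] ang [-0.    -0.001 -0.001]
```

```bash
python3 -m creep '[{"jaw":-1,"xyz":[0,0,1.5],"angular":[0,0,0]},{"jaw":-1,"xyz":[0,0,3],"angular":[0,0,0]},{"jaw":-1,"xyz":[0,0,4],"angular":[0,0,0]},{"jaw":-1,"xyz":[0,0,4],"angular":[0,0,0]}]'; python3 -m creep '[{"jaw":-1,"xyz":[0,0,1],"angular":[0,0,0]},{"jaw":-1,"xyz":[0,0,1],"angular":[0,0,0]}]'; python3 -c "
from h import *
knob();pawl();to([-81,0,102])"
```

```text
clock: 14.7
eef_pos: [466.5, -39.3, 102.8]
tool_rot: [-3.142, -0.0, 2.953]
force: [0.3, 0.5, -0.1]
width: -0.1
gripper_force: 0.1
clock: 14.95
eef_pos: [466.6, -39.3, 102.0]
tool_rot: [3.142, 0.0, 2.953]
force: [0.3, -0.0, 3.6]
width: -0.3
gripper_force: 1.7
side knob 49 [ 21.8 -40.4 102.1] r 45.9 deg -61.7
side pawl angle by arm slope -0.012 97 max z 108.69782757318171
now vise [-80.   0. 102.] F vise [-0.6  0.1  3.1] t 15.1
xyz [ 1. -0.  0.] ang [ 0.     0.    -0.001]
```

```bash
python3 -m creep '[{"jaw":-1,"xyz":[0,0,0.5],"angular":[0,0,0]},{"jaw":-1,"xyz":[0,0,0.5],"angular":[0,0,0]}]'; python3 -m creep '[{"jaw":-1,"xyz":[0,0,0.4],"angular":[0,0,0]},{"jaw":-1,"xyz":[0,0,0.4],"angular":[0,0,0]}]'
```

```text
clock: 15.35
eef_pos: [466.6, -39.3, 101.9]
tool_rot: [3.142, 0.001, 2.953]
force: [-1.7, -0.3, 10.0]
width: 0.4
gripper_force: 4.9
clock: 15.6
eef_pos: [466.6, -39.3, 101.9]
tool_rot: [3.141, 0.001, 2.953]
force: [-1.9, -0.0, 14.1]
width: 0.3
gripper_force: 7.0
```

Firm stop at the level height with 14 N: home. Now I retreat straight up and check.

```bash
python3 -m creep '[{"jaw":-1,"xyz":[0,0,-5],"angular":[0,0,0]},{"jaw":-1,"xyz":[0,0,-30],"angular":[0,0,0]},{"jaw":-1,"xyz":[0,0,-80],"angular":[0,0,0]},{"jaw":-1,"xyz":[0,0,-130],"angular":[0,0,0]},{"jaw":-1,"xyz":[0,60,-150],"angular":[0,0,0]},{"jaw":-1,"xyz":[0,120,-150],"angular":[0,0,0]},{"jaw":-1,"xyz":[0,180,-150],"angular":[0,0,0]},{"jaw":-1,"xyz":[0,240,-150],"angular":[0,0,0]},{"jaw":-1,"xyz":[0,300,-150],"angular":[0,0,0]},{"jaw":-1,"xyz":[0,300,-150],"angular":[0,0,0]}]'; python3 -c "
from h import *
I,D=knob();I2,_=knob('top');pawl();pawl('top')
cv2.imwrite('pics/j4.png',np.hstack([cv2.resize(I[140:300,200:360],(400,400)),cv2.resize(I2[180:340,210:370],(400,400))])[:,:,::-1])"
```

```text
clock: 16.85
eef_pos: [521.6, 261.9, 250.2]
tool_rot: [3.138, -0.002, 2.962]
force: [-0.4, -0.6, -0.0]
width: 0.1
gripper_force: 0.0
side knob 80 [ 21.7 -40.4 102.2] r 45.8 deg -61.8
top knob 29 [ 22.7 -38.5 104.3] r 44.7 deg -59.5
side pawl angle by arm slope 0.008 213 max z 108.30150280299597
top pawl angle by arm slope -0.007 308 max z 111.51769356791954
```

View pics/j4.png

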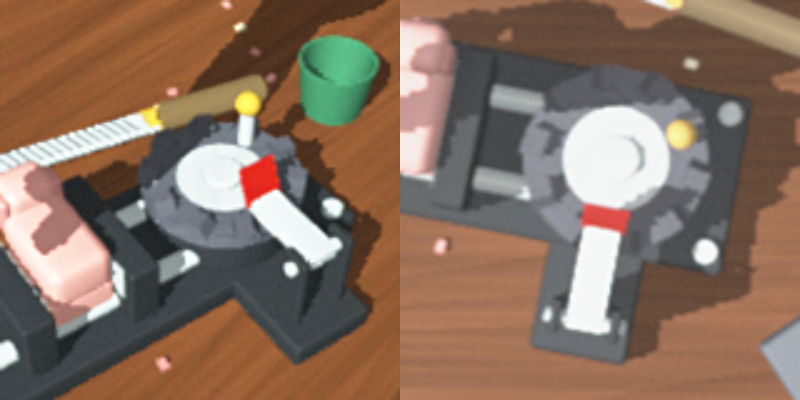

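The pictures show the pawl level and the knob turned back by one notch (side view: knob at 247,102; lip at 258,180), with the bystanders unmoved.

```bash
python3 -c "
from cell import ctrl
print(ctrl.finish_job())"
```

```text
the job is handed in; nothing more can be done
None
```

The job is handed in: I lifted the pawl to about 0.46 rad, pushed the wheel back one notch (knob from −26° to −62° in the side camera) and pressed the pawl home (level in both cameras); the elephant, rasp, sanding block and tin were not touched.

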